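# Take the ratchet dose wheel back one notch

## Task

The dose wheel on the bedside table was advanced one notch too far. With a fingertip, tip the pawl's upright thumb-piece back so that its nose lifts right out of the teeth (it stays up by itself), push the wheel's upright post to turn the wheel backward, clockwise seen from above, by exactly one notch, and then push the pawl back down so that its nose sits fully home in the next valley. Only push, gently, with the fingertips: do not pinch the post or the thumb-piece between the fingers, do not lift the wheel, and leave the bottle, the jar and the carton standing where they are.

Things in the scene. Friction and masses are not known exactly. Their poses are not given: they have to be found in the camera images.
- dispenser: White round base of the dose dispenser, 256 mm across, 22 mm high, fixed to the table; place and yaw vary. Origin: on the wheel's axis at table level; z up; +y points from the axis to the pawl. At y = 118 to 168 mm (x within 30 mm) a block 30 mm high carries the pawl between two cheeks (34 mm over both, y 136 to 158 mm, 66 mm high).
- pawl_pivot (a point): Fixed point on the pawl's hinge axis (level, along the dispenser's x): 147 mm from the wheel's axis along the dispenser's +y, 58 mm above the table. From it the pawl's bar, 14 mm wide and 6 mm thick, runs 55 mm towards the wheel's axis, level at joint 0, with the nose under its end.
- pawl (a joint): Angle of the steel pawl, rad. 0 = down, nose home in a valley between teeth; grows as the nose rises and the thumb-piece tips away from the wheel; stop at 0.8. Stiff friction hinge (about 1.5 N at the thumb-piece): it stays where it is left and must be pushed both ways. Above 0.25 the nose clears the teeth. If the wheel is misplaced the nose lands on a tooth at about 0.2.
- thumb_top (a point): Middle of the top edge of the pawl's thumb-piece: a flat upright plate rising from the pivot, 24 mm wide, 5 mm thick, 50 mm tall. At pawl joint 0 it leans 10 degrees (0.175 rad) towards the wheel, this point 107 mm above the table and 138 mm from the wheel's axis. Moves with the pawl.
- pawl_nose (a point): Middle of the underside of the pawl's nose (6 mm wide along the rim, 10 mm radially, reaching 19 mm below the pivot). When home it is 98 mm from the wheel's axis and 39 mm above the table, 1 mm above the wheel's top face.
- wheel (a joint): Turn of the wheel, rad; grows backward, clockwise from above. 12 notches of 0.524 rad (30 degrees): valley centres at 0, 0.524, 1.047. Starts within 0.03 of 0. The nose has about 0.06 rad of play each way in a valley; with the pawl down the steep tooth face stops the wheel going backward. Friction (1 to 2 N at the post): it stays where it is left.
- post_top (a point): Centre of the top of the wheel's one upright steel post: 16 mm across, 52 mm tall, top 90 mm above the table, 68 mm from the axis; at wheel joint 0 on the dispenser's +x side. The wheel: a disc 224 mm across, top face 38 mm above the table; 12 saw teeth 10 mm high at 88 to 108 mm from the axis; 11 white pots 26 mm across, 10 mm high, on the post's circle.
- wheel_lift (a joint): Height by which the wheel has been raised off its seat, m; it lies on its spindle by its own weight. 0 = seated; it must stay seated.
- amber_bottle: Loose amber glass bottle with a red cap, 54 mm across, 118 mm tall; leave alone. Origin: centre of its underside.
- pill_jar: Loose white plastic jar, 54 mm across, 78 mm tall; leave alone. Origin: centre of its underside.
- carton: Loose paper carton, 55 x 55 x 95 mm, white with a red band; leave alone. Origin: centre of its underside.

How it is judged:
On the way, in this order (a step that is already met when the one before it is completed fails the run):
1. the pawl's nose is lifted clear of the teeth (joint above 0.25) while the wheel is still in its starting notch (value of joint pawl above 0.25 rad and value of joint wheel between -0.12 and 0.12 rad), for 0.2 s.
2. with the pawl still up, the wheel is turned back one notch (0.43 to 0.62 rad) (value of joint pawl above 0.2 rad and value of joint wheel between 0.43 and 0.62 rad), for 0.2 s.
At the end, for the whole second after the job is handed in: The pawl is down and home (joint below 0.08 rad), the wheel stands still one notch back from its start (joint 0.43 to 0.62 rad) and on its seat, and the bottle, the jar and the carton stand within 30 mm of where they stood (value of joint pawl below 0.08 rad and value of joint wheel between 0.43 and 0.62 rad and velocity of joint wheel between -0.05 and 0.05 rad/s and value of joint wheel_lift below 0.004 m and distance of each of amber_bottle, pill_jar, carton from where it was at the start of the episode below 0.03 m and angle between each of amber_bottle, pill_jar, carton's own z axis and vertical below 0.2 rad); the robot touches nothing.
It fails at once if the wheel was taken back far beyond one notch (more than 0.85 rad) (value of joint wheel above 0.85 rad).
It fails at once if the wheel was lifted off its seat by more than 6 mm (value of joint wheel_lift above 0.006 m).
It fails at once if the bottle, the jar or the carton was lifted, knocked over or moved by more than 30 mm (not (distance of each of amber_bottle, pill_jar, carton from where it was at the start of the episode below 0.03 m and angle between each of amber_bottle, pill_jar, carton's own z axis and vertical below 0.2 rad)).
It fails at once if the post, wheel or pawl was shoved with more than 40 N (contact force between the fingers and dispenser above 40 N).
It fails at once if the post or the thumb-piece was pinched between the fingers (the grasp point on it, below its top, and the fingers touching) (contact force between the fingers and dispenser above 1 N and ((horizontal distance between the grasp point and post_top below 0.006 m and z of the grasp point in the frame of post_top below 0.004 m) or (horizontal distance between the grasp point and thumb_top below 0.006 m and z of the grasp point in the frame of thumb_top below 0.004 m))).
It also fails if it takes over 54 s, if anything falls off the work surface, if the arm or the gripper's body presses on something with over 40 N, if the wrist force passes 120 N, or if a joint passes its speed limit or range.

## Robot

A 6-joint arm with a two-finger parallel gripper is mounted at the origin on the work surface. World frame = base frame: x ahead of the robot, y to its left, z up, the work surface at z = 0. Lengths are in m, angles in rad, forces in N, time in s.
With the tool pointing down it reaches from about 0.25 to 0.8 m from the base axis. Payload 3.9 kg.
Tool frame: the origin (TCP) lies at the very end of the fingers, on their centre line; the grasp point (between the pads) lies 19 mm behind it; z points along the fingers, y is the direction in which the jaws open and shut (so a half turn about z gives the same grasp; the last joint's range is limited). The gripper opens to 85 mm and grips with 20 to 120 N. Pads are 22 mm wide; open, the fingers measure 114 mm over their backs; the gripper's body (76 mm by 85 mm) begins 54 mm behind the grasp point. The pads swing forward as they close: fully open they stand 13 mm farther back than shut.
Start: joints at [-1.276, 0.26, -0.138, 1.173, 0, 1.571], TCP at [0.153, -0.502, 0.231] pointing down, gripper open.
Joint ranges: [-2.78, 2.78], [-0.83, 1.72], [-1.28, 1.37], [-1.9, 2.12], [-1.57, 1.48], [-3.14, 3.14]. Speed limits (rad/s): [2.57, 2.57, 3.14, 3.14, 3.14, 3.14].

## Interface

Orientations are given as a rotation vector (axis times angle).
In Python, from workcell import env gives the robot as it stands.
- The arm moves only by the tool jog_arm, never from a script. Its argument "targets" is a list of rows, each an object of numbers: "tx", "ty", "tz": the shift along the tool's x, y, z in units of 40 mm (1.0 is 40 mm); "spin": the turn about the tool's z in units of 8 degrees (1.0 is 8 degrees). A call has exactly 5 rows; each row shifts and turns the commanded pose from where the row before left it, along the tool's axes as they then stand; what a row does not reach is not made up. A row lasts 1/8 s, in which the tool goes at most 62.5 mm and 10.7 degrees, less where a joint would pass 70% of its speed; a pose out of reach is approached as far as the arm can. A call is refused whole if a number of a shift passes 1 or a number of a turn 1, either way. A call with a gripper value outside its range is refused whole. "jaw" is the closure in counts, from 0 (fully open) to 255 (shut), set as the call begins (left out, the last holds). The fingers move at their own pace and stop on an object; the grip force is fixed at half the most. Time passes only in rows, so rows that do not move let the fingers close, or fill a call up. It gives the time, the measured TCP pose, the force and the opening at its end, in the units of the state.
- env.observe(): the state, without advancing time (a new reading comes with each control period).
- env.capture(name): name is "scene" or "side" or "wrist"; returns the picture (420x560x3 uint8, red, green, blue); there is no depth.
- env.get_calibration(name): a dict with "mtx" (3x3 intrinsics, pixels), "camera_from_world" (4x4, takes a point from world to camera coordinates). Camera axes: x right, y down, z forward; pixel columns grow to the right and rows downward; lengths in m; the calibration is good to about 2 mm. A picture is of the moment at which its call begins: read the wrist's pose just before it. get_calibration takes no time and is no camera call; for the wrist camera it gives the pose at the moment of the call.
- env.job_done(): hands the job in, once; it reports no verdict.
The state is a dict: "clock": time; "qpos": joint angles; "qd": joint speeds; "tau": joint torques, N m; "tcp_pos": TCP position; "tool_rot": TCP orientation; "force": force on the tool from outside, world axes, zero at the start; "torque": the same for the moment, N m; "width": finger opening in m.
Only numpy, scipy, OpenCV 4.12 (cv2) and the standard library are available. Lean on these libraries where they do the work, as an engineer would, in place of code of your own. Each camera call takes 0.05 s, during which the arm holds its last target.

## Working session

There is one attempt and no reset: what is moved stays moved. The work goes in short steps, Python scripts to look and compute and a tool call to move; the robot and the scene stay as the last step left them, time stands still between calls to the robot, and variables do not carry over. Pictures are saved under pics/ and viewed, and the job is handed in when it is done.

Besides the shell and the picture viewer there is one more tool, called after ">>>" as name(argument=value, ...) on one line, values as JSON. jog_arm: Moves the arm, as the interface text tells. Its arguments: {"type":"object","properties":{"targets":{"type":"array","items":{"type":"object","properties":{"tx":{"type":"number"},"ty":{"type":"number"},"tz":{"type":"number"},"spin":{"type":"number"}}}},"jaw":{"type":"number"}},"required":["targets"]}

```bash
ls; mkdir -p pics
python3 - <<'E'
from workcell import env
import cv2,numpy as np
s=env.observe()
for k,v in s.items(): print(k,np.round(v,3))
for n in ["scene","side","wrist"]:
    c=env.get_calibration(n)
    print(n,np.round(c["mtx"],1).tolist()); print(np.round(c["camera_from_world"],3).tolist())
    cv2.imwrite(f"pics/{n}0.png",env.capture(n)[:,:,::-1])
E
```

```text
pics
clock 0.0
qpos [-1.276  0.261 -0.139  1.173  0.     1.571]
qd [ 0.002 -0.001 -0.001 -0.001  0.002  0.   ]
tau [ 2.0000e-03 -4.0568e+01  2.5392e+01  1.9000e-02 -0.0000e+00 -0.0000e+00]
tcp_pos [ 0.152 -0.502  0.23 ]
tool_rot [-3.106 -0.461  0.   ]
force [ 0.352 -0.126 -1.017]
torque [-0.005  0.084  0.033]
width 0.086
scene [[441.2, 0.0, 280.5], [0.0, 441.2, 219.4], [0.0, 0.0, 1.0]]
[[-0.201, 0.979, 0.02, 0.074], [0.677, 0.153, -0.72, -0.299], [-0.708, -0.131, -0.694, 1.511], [0.0, 0.0, 0.0, 1.0]]
side [[393.9, 0.0, 284.6], [0.0, 393.9, 215.0], [0.0, 0.0, 1.0]]
[[-0.961, -0.276, 0.004, 0.512], [-0.149, 0.507, -0.849, 0.125], [0.232, -0.817, -0.528, 1.003], [0.0, 0.0, 0.0, 1.0]]
wrist [[344.0, 0.0, 288.6], [0.0, 344.0, 210.2], [0.0, 0.0, 1.0]]
[[0.29, -0.957, -0.003, -0.525], [-0.914, -0.278, 0.296, -0.039], [-0.284, -0.083, -0.955, 0.379], [0.0, 0.0, 0.0, 1.0]]
```

View pics/scene0.png

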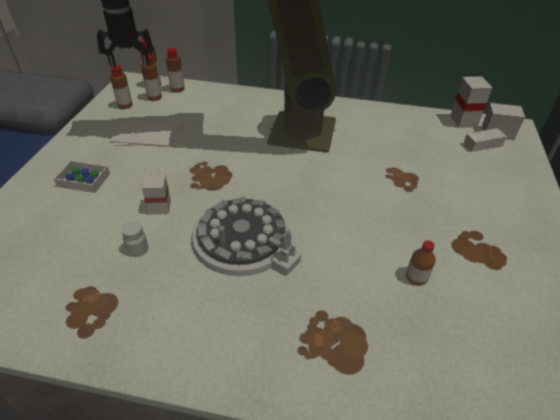

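View pics/side0.png

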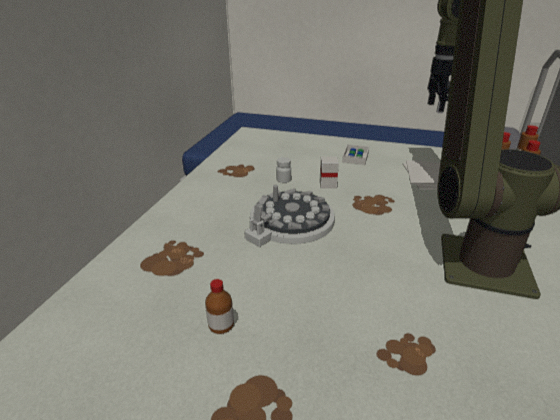

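View pics/wrist0.png

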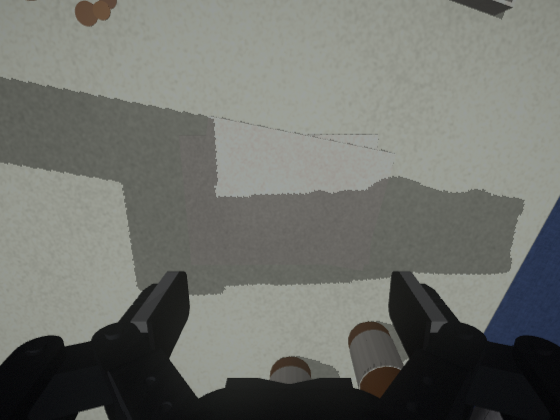

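The scene view shows the dispenser at about (241,232) with its pawl near (287,250) and the post near (222,235). In the side view the dispenser is at (292,212). The carton and jar stand on its robot-right side, and the bottle is well away. Next I'll zoom in.

```bash
cat > h.py <<'E'
import cv2,numpy as np
from workcell import env
C={n:env.get_calibration(n) for n in["scene","side"]}
def ray(c,u,v):
    T=c["camera_from_world"];R=T[:3,:3];t=T[:3,3]
    d=R.T@np.linalg.solve(c["mtx"],[u,v,1.]);return -R.T@t,d
def plane(c,uv,z):
    o,d=ray(c,*uv);return o+d*(z-o[2])/d[2]
def proj(c,p):
    q=c["camera_from_world"]@np.append(p,1);q=c["mtx"]@q[:3];return q[:2]/q[2]
def tri(obs):
    A=np.zeros((3,3));b=np.zeros(3)
    for c,uv in obs:
        o,d=ray(c,*uv);d/=np.linalg.norm(d);P=np.eye(3)-np.outer(d,d);A+=P;b+=P@o
    p=np.linalg.solve(A,b);return p,[np.round(proj(c,p)-uv,1).tolist() for c,uv in obs]
E
python3 - <<'E'
import cv2
a=cv2.imread("pics/scene0.png")[180:280,175:315];cv2.imwrite("pics/scene0z.png",cv2.resize(a,None,fx=5,fy=5,interpolation=cv2.INTER_CUBIC))
a=cv2.imread("pics/side0.png")[150:260,220:350];cv2.imwrite("pics/side0z.png",cv2.resize(a,None,fx=5,fy=5,interpolation=cv2.INTER_CUBIC))
E
```

```text
(no output)
```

View pics/scene0z.png

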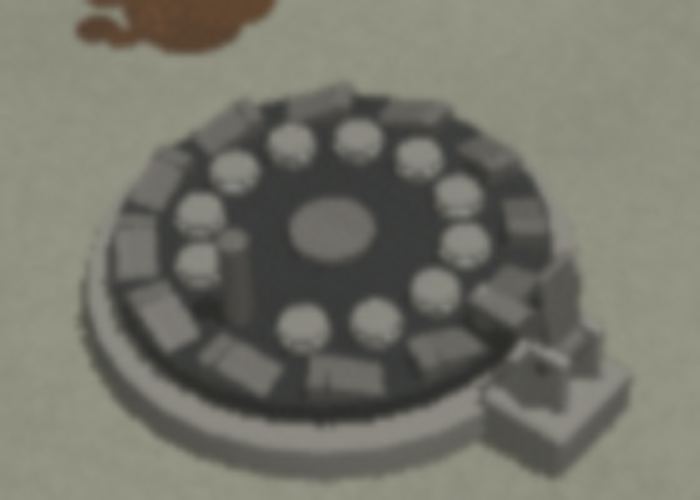

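View pics/side0z.png

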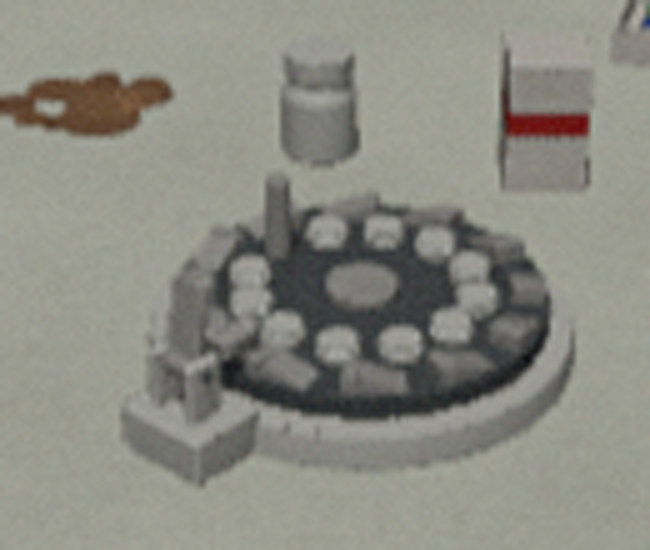

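Run:
```python
from h import *
S,D=C["scene"],C["side"]
z1=lambda x,y:(x/5+175-.4,y/5+180-.4)
z2=lambda x,y:(x/5+220-.4,y/5+150-.4)
P={}
for n,a,b in [("post",(233,238),(278,178)),("hub",(332,230),(361,285)),("thumb",(560,270),(192,275))]:
    P[n],r=tri([(S,z1(*a)),(D,z2(*b))]);print(n,np.round(P[n],4),r)
h=P["hub"]
for n in("post","thumb"):
    d=P[n]-h;print(n,np.hypot(*d[:2]),np.degrees(np.arctan2(d[1],d[0])))
# pots fit: ellipse of pots in both views at z=.048
pots1=[(303,325),(376,321),(435,290),(464,243),(459,193),(418,157),(358,138),(291,143),(234,170),(200,213),(197,262)]
pots2=[(328,230),(384,231),(435,242),(469,267),(477,296),(451,326),(400,344),(338,345),(283,328),(252,301),(250,270)]
for c,pp,z in((S,pots1,z1),(D,pots2,z2)):
    q=np.array([plane(c,z(*p),.046)[:2] for p in pp])
    A=np.c_[2*q,np.ones(len(q))];s=np.linalg.lstsq(A,(q**2).sum(1),rcond=None)[0]
    ctr=s[:2];r=np.sqrt(s[2]+ctr@ctr);print("pots",ctr,r,np.round(np.degrees(np.arctan2(*(q-ctr).T[::-1])),1))
```

```text
post [ 0.5899 -0.0991  0.0907] [[0.3, 0.8], [0.4, -0.5]]
hub [ 0.5297 -0.069   0.044 ] [[0.4, 0.8], [0.5, -0.6]]
thumb [0.5908 0.057  0.1088] [[-0.2, -0.3], [-0.2, 0.2]]
post 0.06728713450687875 -26.491053968825128
thumb 0.1400436441214575 64.13565700492202
pots [ 0.52788457 -0.07071823] 0.06827530770744906 [   3.6   33.6   63.4   93.7  124.5  153.7 -176.5 -146.6 -116.6  -86.5
  -57.3]
pots [ 0.52880772 -0.06295489] 0.06745111176488626 [ -57.   -86.5 -115.4 -145.9 -174.8  153.3  123.1   93.6   62.8   32.7
    2.2]
```

```bash
cat >> h.py <<'E'
from scipy.spatial.transform import Rotation as Ro
def st():
    s=env.observe();R=Ro.from_rotvec(s["tool_rot"]).as_matrix()
    print("t",round(float(s["clock"]),2),"tcp",np.round(s["tcp_pos"],4),"toolx deg",round(np.degrees(np.arctan2(R[1,0],R[0,0])),2),"tilt",round(np.degrees(np.arccos(-R[2,2])),2),"F",np.round(s["force"],2),"w",round(float(s["width"]),4))
    return np.array(s["tcp_pos"]),R
def togo(g):
    p,R=st();d=R.T@(np.array(g)-p);print("to",np.round(g,4),"units tx,ty,tz",np.round(d/0.04,3));return d
E
python3 - <<'E'
from h import *
p,R=st()
c=env.get_calibration("wrist");T=c["camera_from_world"];o=-T[:3,:3].T@T[:3,3]
print("cam in tool",R.T@(o-p), "view dir tool",R.T@T[2,:3])
S,D=C["scene"],C["side"]
print("carton",plane(S,(156,207),0),"jar",plane(S,(136,248),0),"bottle",plane(S,(420,278),0), "bottle side",plane(D,(220,325),0))
E
```

```text
t 0.15 tcp [ 0.1524 -0.5019  0.2307] toolx deg 16.89 tilt 0.09 F [-0.06 -0.11 -0.39] w 0.0852
cam in tool [ 0.07475932  0.00109816 -0.14110183] view dir tool [-0.2956201  -0.00113994  0.9553049 ]
carton [ 0.46585905 -0.3332346   0.        ] jar [ 6.20548760e-01 -3.21032951e-01  1.11022302e-16] bottle [0.56292277 0.38249173 0.        ] bottle side [0.56634166 0.37635879 0.        ]
```

>>> jog_arm(jaw=255, targets=[{"spin": -1},{"spin": -1},{"spin": -1},{"spin": -1},{"spin": -1}])

```text
invalid input
```

Run:
```python
from h import *
togo([0.43,-0.10,0.25])
```

```text
t 0.15 tcp [ 0.1524 -0.5019  0.2307] toolx deg 16.89 tilt 0.09 F [-0.06 -0.11 -0.39] w 0.0852
to [ 0.43 -0.1   0.25] units tx,ty,tz [ 9.56  -7.597 -0.472]
```

>>> jog_arm(jaw=255, targets=[{"tx": 0,"ty": 0,"tz": -0.2,"spin": -1},{"tx": 0,"ty": 0,"tz": -0.2,"spin": -1},{"tx": 0,"ty": 0,"tz": -0.2,"spin": -1},{"tx": 0,"ty": 0,"tz": 0,"spin": -1},{"tx": 0,"ty": 0,"tz": 0,"spin": -1}])

```text
clock: 0.78
tcp_pos: [0.1525, -0.5022, 0.2551]
tool_rot: [-2.758, -1.502, -0.0]
force: [0.1, -0.1, 0.5]
width: 0.0004
```

Run:
```python
from h import *
togo([0.43,-0.10,0.25])
```

```text
t 0.78 tcp [ 0.1525 -0.5022  0.2551] toolx deg 57.15 tilt 0.03 F [ 0.12 -0.12  0.46] w 0.0004
to [ 0.43 -0.1   0.25] units tx,ty,tz [12.21   0.375  0.132]
```

>>> jog_arm(targets=[{"tx": 1,"ty": 0,"tz": 0,"spin": 0},{"tx": 1,"ty": 0,"tz": 0,"spin": 0},{"tx": 1,"ty": 0,"tz": 0,"spin": 0},{"tx": 1,"ty": 0,"tz": 0,"spin": 0},{"tx": 1,"ty": 0,"tz": 0,"spin": 0}])

```text
clock: 1.4
tcp_pos: [0.2622, -0.3335, 0.2551]
tool_rot: [-2.762, -1.496, -0.0]
force: [0.3, 0.3, -0.3]
width: 0.0002
```

>>> jog_arm(targets=[{"tx": 1,"ty": 0,"tz": 0,"spin": 0},{"tx": 1,"ty": 0,"tz": 0,"spin": 0},{"tx": 1,"ty": 0,"tz": 0,"spin": 0},{"tx": 1,"ty": 0,"tz": 0,"spin": 0},{"tx": 1,"ty": 0,"tz": 0,"spin": -0.85}])

```text
clock: 2.02
tcp_pos: [0.3714, -0.166, 0.2552]
tool_rot: [-2.666, -1.662, 0.0]
force: [0.6, -0.6, 0.1]
width: 0.0001
```

>>> jog_arm(targets=[{"tx": 0.5,"ty": -0.5,"tz": 0,"spin": 0},{"tx": 0,"ty": -0.5,"tz": 0,"spin": 0},{"tx": 0,"ty": 0,"tz": 0,"spin": 0},{"tx": 0,"ty": 0,"tz": 0,"spin": 0},{"tx": 0,"ty": 0,"tz": 0,"spin": 0}])

```text
clock: 2.65
tcp_pos: [0.3444, -0.1324, 0.2554]
tool_rot: [2.669, 1.655, 0.001]
force: [-0.9, 0.9, -0.0]
width: 0.0001
```

Run:
```python
from h import *
st()
c=env.get_calibration("wrist");np.savez("w1.npz",**c)
im=env.capture("wrist")[:,:,::-1];cv2.imwrite("pics/wrist1.png",im)
```

```text
t 2.65 tcp [ 0.3444 -0.1324  0.2554] toolx deg 63.61 tilt 0.04 F [-0.91  0.88 -0.02] w 0.0001
```

View pics/wrist1.png

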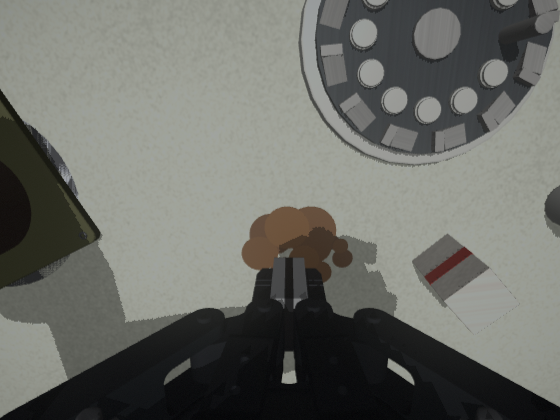

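The wrist view shows the wheel hub at (437,33), the post at the right and the carton at (455,275). I moved the wrong way along tool y, so I'll go back over the wheel.

Run:
```python
from h import *
togo([0.515,-0.095,0.255])
```

```text
t 2.7 tcp [ 0.3444 -0.1324  0.2553] toolx deg 63.62 tilt 0.02 F [ 0.58  1.   -0.03] w 0.0001
to [ 0.515 -0.095  0.255] units tx,ty,tz [2.732 3.407 0.01 ]
```

>>> jog_arm(targets=[{"tx": 0.7,"ty": 0.85,"tz": 0,"spin": 0},{"tx": 0.7,"ty": 0.85,"tz": 0,"spin": 0},{"tx": 0.7,"ty": 0.85,"tz": 0,"spin": 0},{"tx": 0.65,"ty": 0.85,"tz": 0,"spin": 0},{"tx": 0,"ty": 0,"tz": 0,"spin": 0}])

```text
clock: 3.32
tcp_pos: [0.5177, -0.0933, 0.2543]
tool_rot: [2.668, 1.659, 0.001]
force: [0.0, -0.9, 0.2]
width: 0.0002
```

Run:
```python
from h import *
st()
c=env.get_calibration("wrist");np.savez("w2.npz",**c)
im=env.capture("wrist")[:,:,::-1];cv2.imwrite("pics/wrist2.png",im)
```

```text
t 3.33 tcp [ 0.5177 -0.0933  0.2543] toolx deg 63.75 tilt 0.03 F [ 0.01 -0.92  0.25] w 0.0002
```

View pics/wrist2.png

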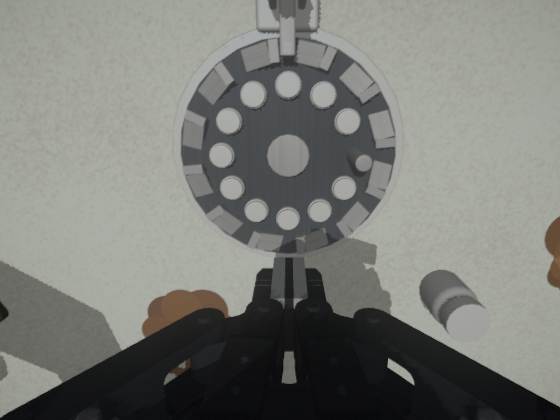

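The wrist view shows the hub at (288,155), the post top at (364,163), the pawl straight above at column 288 and the shut fingertip about 33 px wide.

```bash
python3 - <<'E'
import cv2
a=cv2.imread("pics/wrist2.png")[0:200,200:400];cv2.imwrite("pics/wrist2z.png",cv2.resize(a,None,fx=3,fy=3,interpolation=cv2.INTER_CUBIC))
E
python3 - <<'E'
from h import *
W1=dict(np.load("w1.npz"));W2=dict(np.load("w2.npz"))
print("hub",tri([(W1,(437,33)),(W2,(288.3,155))]))
h=plane(W2,(288.3,155),.044);p=plane(W2,(364,163),.090);print(h,p)
for uv in((288.5,54),(288.5,47)):print("pawl bar/nose",plane(W2,uv,.06))
d=p-h;print(np.hypot(*d[:2]),np.degrees(np.arctan2(d[1],d[0])))
# pots fit
im=cv2.cvtColor(cv2.imread("pics/wrist2.png"),cv2.COLOR_BGR2GRAY)
m=((im>140)).astype(np.uint8)
n,l,s,cc=cv2.connectedComponentsWithStats(m)
q=[]
for i in range(1,n):
    if 250<s[i,4]<900 and 60<np.hypot(*(cc[i]-[288,155]))<85: q.append(plane(W2,cc[i],.048)[:2])
q=np.array(q);A=np.c_[2*q,np.ones(len(q))];x=np.linalg.lstsq(A,(q**2).sum(1),rcond=None)[0];ct=x[:2]
print(len(q),"ctr",ct,np.sqrt(x[2]+ct@ct),np.round(np.degrees(np.arctan2(*(q-ct).T[::-1])),1))
E
```

```text
hub (array([ 0.52836286, -0.07094802,  0.04411145]), [[0.0, 0.1], [-0.0, -0.1]])
[ 0.52837002 -0.07102736  0.044     ] [ 0.58863075 -0.10146967  0.09      ]
pawl bar/nose [0.56944985 0.01169866 0.06      ]
pawl bar/nose [0.57198104 0.01682603 0.06      ]
0.06751363601520406 -26.801835393188476
11 ctr [ 0.5278554  -0.07028568] 0.0675422917434289 [  63.6   93.5   33.5  123.5    3.6  153.4 -176.6  -56.3 -146.5  -86.3
 -116.5]
```

View pics/wrist2z.png

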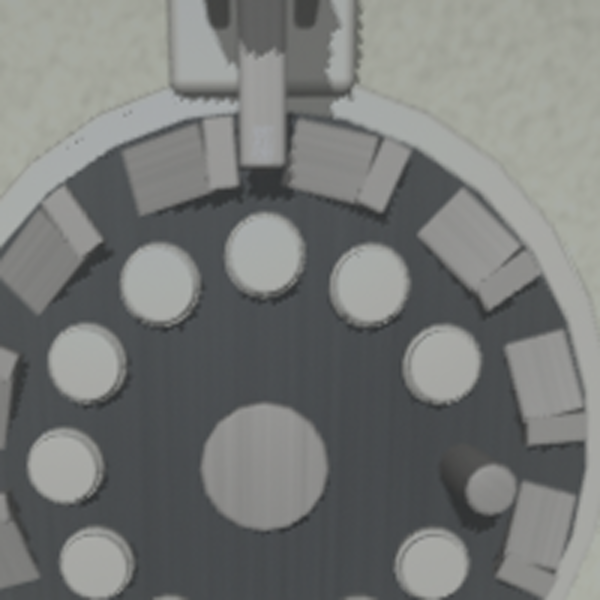

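```bash
cat >> h.py <<'E'
c0=np.array([0.528,-0.0705]);ey=np.array([np.cos(np.radians(63.4)),np.sin(np.radians(63.4))]);ex=np.array([ey[1],-ey[0]])
def dp(x,y,z): return np.append(c0+x*ex+y*ey,z)
E
python3 - <<'E'
from h import *
togo(dp(0,.105,.093))
E
```

```text
t 3.38 tcp [ 0.5156 -0.0935  0.2544] toolx deg 63.71 tilt 0.08 F [-0.99 -0.11  1.09] w -0.0002
to [0.575  0.0234 0.093 ] units tx,ty,tz [3.279 0.043 4.032]
```

>>> jog_arm(targets=[{"tx": 0.8,"ty": 0,"tz": 0.4,"spin": 0},{"tx": 0.8,"ty": 0,"tz": 0.4,"spin": 0},{"tx": 0.8,"ty": 0,"tz": 0.4,"spin": 0},{"tx": 0.85,"ty": 0.05,"tz": 0.4,"spin": 0},{"tx": 0,"ty": 0,"tz": 0.4,"spin": 0}])

```text
clock: 4.0
tcp_pos: [0.5742, 0.0234, 0.1749]
tool_rot: [-2.667, -1.66, -0.001]
force: [0.6, -1.1, 0.4]
width: -0.0
```

>>> jog_arm(targets=[{"tx": 0,"ty": 0,"tz": 0.6,"spin": 0},{"tx": 0,"ty": 0,"tz": 0.6,"spin": 0},{"tx": 0,"ty": 0,"tz": 0.6,"spin": 0},{"tx": 0,"ty": 0,"tz": 0.2,"spin": 0},{"tx": 0,"ty": 0,"tz": 0,"spin": 0}])

```text
clock: 4.62
tcp_pos: [0.5734, 0.0218, 0.0953]
tool_rot: [-2.669, -1.656, 0.002]
force: [-0.5, -0.6, 1.0]
width: 0.0001
```

Run:
```python
from h import *
togo(dp(0,.105,.093));togo(dp(0,.145,.093))
for n,(a,b) in dict(scene=(150,220),side=(120,180)).items():
    im=env.capture(n)[a:a+130,b:b+160,::-1] if n=="scene" else env.capture(n)[a:a+130,b:b+160,::-1]
    cv2.imwrite(f"pics/{n}3.png",cv2.resize(im,None,fx=5,fy=4.5,interpolation=cv2.INTER_CUBIC))
```

```text
t 4.62 tcp [0.5734 0.0218 0.0953] toolx deg 63.65 tilt 0.06 F [-0.49 -0.58  1.  ] w 0.0001
to [0.575  0.0234 0.093 ] units tx,ty,tz [0.053 0.02  0.058]
t 4.62 tcp [0.5734 0.0218 0.0953] toolx deg 63.65 tilt 0.06 F [-0.49 -0.58  1.  ] w 0.0001
to [0.5929 0.0592 0.093 ] units tx,ty,tz [1.053 0.024 0.057]
```

View pics/scene3.png

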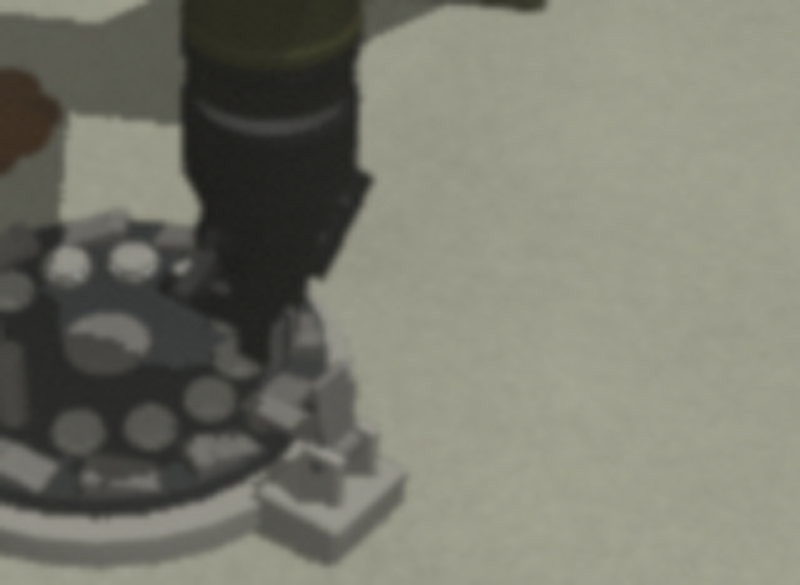

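View pics/side3.png

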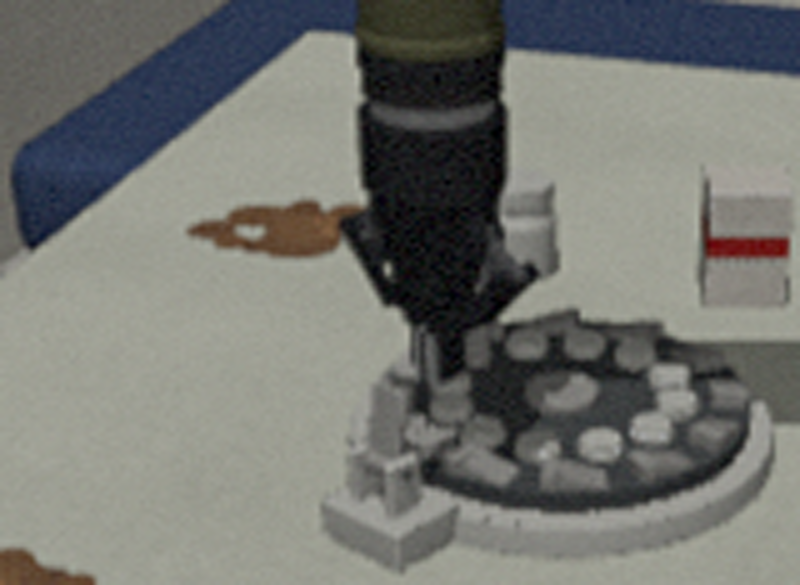

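Both views show the shut fingertip on the wheel side of the thumb-piece, clear of the bar. I'll push outward gently.

>>> jog_arm(targets=[{"tx": 0.2,"ty": 0,"tz": 0.05,"spin": 0},{"tx": 0.2,"ty": 0,"tz": 0,"spin": 0},{"tx": 0.1,"ty": 0,"tz": 0,"spin": 0},{"tx": 0.1,"ty": 0,"tz": 0,"spin": 0},{"tx": 0.1,"ty": 0,"tz": 0,"spin": 0}])

```text
clock: 5.35
tcp_pos: [0.5865, 0.0475, 0.0933]
tool_rot: [2.668, 1.657, -0.001]
force: [-1.3, -1.2, 1.1]
width: 0.0001
```

>>> jog_arm(targets=[{"tx": 0.1,"ty": 0,"tz": 0,"spin": 0},{"tx": 0.1,"ty": 0,"tz": 0,"spin": 0},{"tx": 0.1,"ty": 0,"tz": 0,"spin": 0},{"tx": 0.1,"ty": 0,"tz": 0,"spin": 0},{"tx": 0,"ty": 0,"tz": 0,"spin": 0}])

```text
clock: 5.98
tcp_pos: [0.5938, 0.0623, 0.0932]
tool_rot: [-2.668, -1.658, -0.001]
force: [-0.7, -0.3, 0.5]
width: -0.0002
```

Run:
```python
from h import *
togo(dp(0,.145,.093))
for n,(a,b) in dict(scene=(180,240),side=(160,220)).items():
    im=env.capture(n)[a:a+100,b:b+120,::-1]
    cv2.imwrite(f"pics/{n}4.png",cv2.resize(im,None,fx=5,fy=5,interpolation=cv2.INTER_CUBIC))
```

```text
t 5.97 tcp [0.5938 0.0623 0.0932] toolx deg 63.71 tilt 0.04 F [-0.69 -0.33  0.48] w -0.0002
to [0.5929 0.0592 0.093 ] units tx,ty,tz [-0.081  0.015  0.005]
```

View pics/scene4.png

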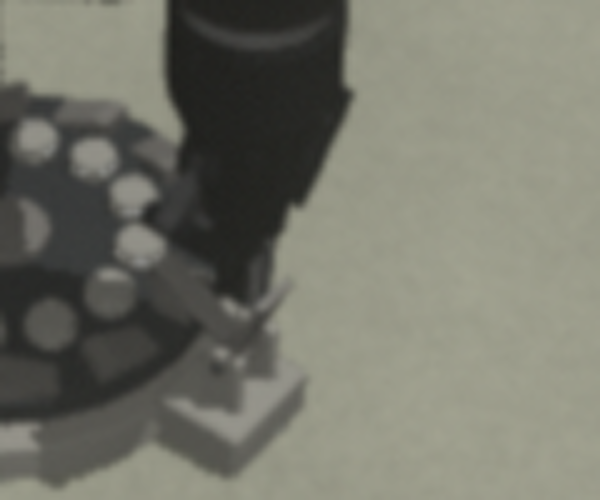

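View pics/side4.png

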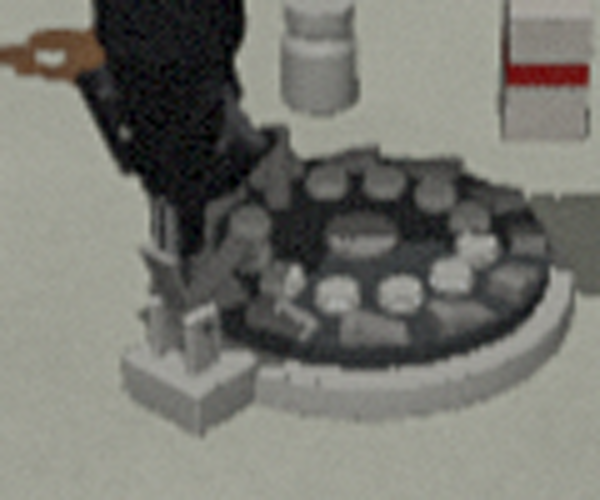

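The pawl bar has swung up, to roughly 0.55 rad or more, and the nose is out of the teeth. I'll back off slightly, rise, and go to the post.

>>> jog_arm(targets=[{"tx": -0.15,"ty": 0,"tz": 0,"spin": 0},{"tx": 0,"ty": 0,"tz": -0.5,"spin": 0},{"tx": 0,"ty": 0,"tz": -0.6,"spin": 0},{"tx": 0,"ty": 0,"tz": 0,"spin": 1},{"tx": 0,"ty": 0,"tz": 0,"spin": 0.9}])

```text
clock: 6.7
tcp_pos: [0.5912, 0.0561, 0.138]
tool_rot: [2.867, 1.283, 0.002]
force: [0.5, -0.5, -0.1]
width: -0.0001
```

```bash
cat >> h.py <<'E'
a=np.radians(-41.5);nn=np.array([np.cos(a),np.sin(a)]);tt=np.array([-nn[1],nn[0]])
def ch(n,t,z): return np.append(c0+n*nn+t*tt,z)
E
python3 - <<'E'
from h import *
togo(ch(.0665,.046,.135))
E
```

```text
t 6.7 tcp [0.5912 0.0561 0.138 ] toolx deg 48.23 tilt 0.08 F [ 0.51 -0.49 -0.06] w -0.0001
to [ 0.6083 -0.0801  0.135 ] units tx,ty,tz [-2.255  2.587  0.075]
```

>>> jog_arm(targets=[{"tx": 0,"ty": 0.8,"tz": 0,"spin": 0},{"tx": -0.7,"ty": 0.9,"tz": 0,"spin": 0},{"tx": -0.8,"ty": 0.9,"tz": 0,"spin": 0},{"tx": -0.75,"ty": 0,"tz": 0,"spin": 0},{"tx": 0,"ty": 0,"tz": 0,"spin": 0}])

```text
clock: 7.32
tcp_pos: [0.6077, -0.0819, 0.1373]
tool_rot: [-2.866, -1.285, 0.002]
force: [-0.3, 1.1, 0.3]
width: -0.0
```

Run:
```python
from h import *
togo(ch(.0665,.046,.070))
c=env.get_calibration("wrist");np.savez("w5.npz",**c)
cv2.imwrite("pics/wrist5.png",env.capture("wrist")[:,:,::-1])
im=env.capture("side")[120:240,200:360,::-1]
cv2.imwrite("pics/side5.png",cv2.resize(im,None,fx=5,fy=5,interpolation=cv2.INTER_CUBIC))
```

```text
t 7.33 tcp [ 0.6077 -0.0819  0.1373] toolx deg 48.3 tilt 0.06 F [-0.29  1.15  0.33] w -0.0
to [ 0.6083 -0.0801  0.07  ] units tx,ty,tz [ 0.044 -0.018  1.683]
```

View pics/wrist5.png

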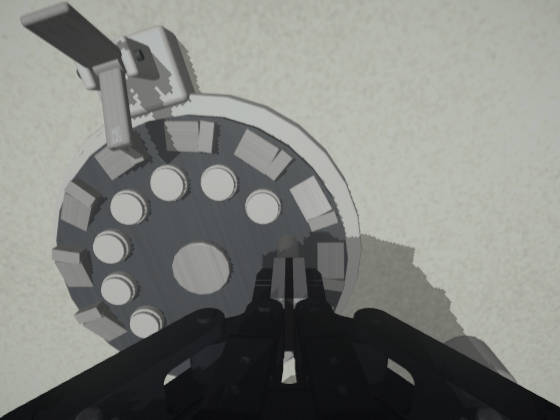

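View pics/side5.png

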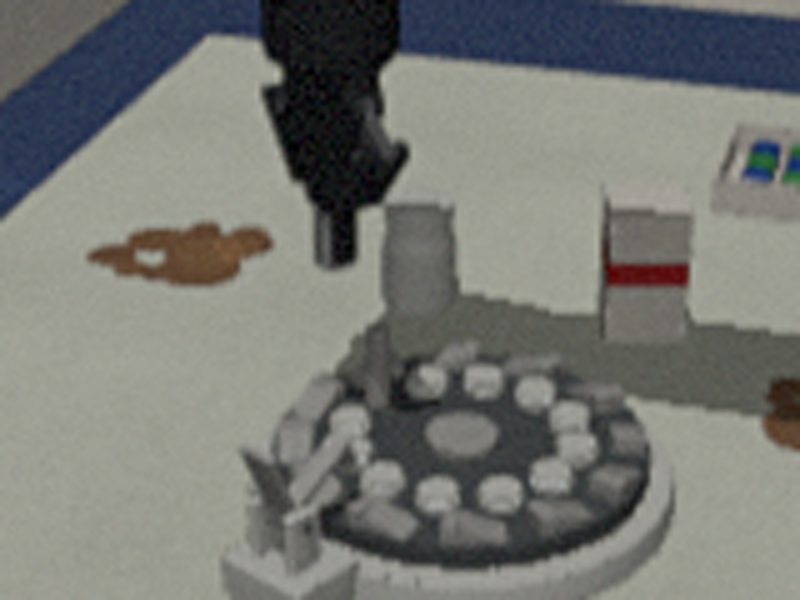

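Run:
```python
from h import *
W=dict(np.load("w5.npz"))
p=plane(W,(290,245),.09)
d=p[:2]-c0;print(p,np.hypot(*d),np.degrees(np.arctan2(d[1],d[0])),"n,t",d@nn,d@tt)
h=plane(W,(201,268),.044);print(h)
p0,R=st();print("tcp n,t",(p0[:2]-c0)@nn,(p0[:2]-c0)@tt)
print("expected post px",proj(W,ch(.0657,.0176,.09)), "tip px",proj(W,p0))
# pawl: bar inner end top ; thumb top (mid of far edge)
o=dp(0,.147,.058);
for j in(.4,.5,.6,.7):
    print(j,[np.round(proj(W,dp(0,.147+y,.058+z))).tolist() for y,z in((50*np.sin(j-.175)/1e3,50*np.cos(j-.175)/1e3),(-.055*np.cos(j)-.003*np.sin(j),.055*np.sin(j)+.003*np.cos(j)))])
```

```text
[ 0.60493137 -0.08676672  0.09      ] 0.07863231653287359 -11.93903023900511 n,t 0.06839684256227364 0.03879320985478746
[ 0.52957998 -0.07082874  0.044     ]
t 7.42 tcp [ 0.6093 -0.08    0.1375] toolx deg 48.45 tilt 0.05 F [0.25 0.56 0.55] w 0.0001
tcp n,t 0.06719392848366547 0.04671821151736735
expected post px [285.67384188 277.17230476] tip px [287.49602879 269.98343455]
0.4 [[46.0, 25.0], [126.0, 154.0]]
0.5 [[43.0, 14.0], [121.0, 151.0]]
0.6 [[41.0, 4.0], [115.0, 147.0]]
0.7 [[40.0, -6.0], [109.0, 143.0]]
```

Run:
```python
from h import *
W=dict(np.load("w5.npz"))
for k in(3.5,33.5,63.5):
    a=np.radians(k);print(k,proj(W,np.append(c0+.068*np.array([np.cos(a),np.sin(a)]),.048)))
```

```text
3.5 [260.84606975 209.28936608]
33.5 [215.67753057 184.88751082]
63.5 [164.39010579 185.0636611 ]
```

Run:
```python
from h import *
W=dict(np.load("w5.npz"))
for z in(.038,.06,.09):print(z,proj(W,ch(.0657,.0176,z)),proj(W,ch(.0657,.0256,z)))
im=cv2.imread("pics/wrist5.png")[200:320,230:350];cv2.imwrite("pics/wrist5z.png",cv2.resize(im,None,fx=5,fy=5,interpolation=cv2.INTER_CUBIC))
```

```text
0.038 [286.37005282 243.97029026] [286.30705476 234.05491632]
0.06 [286.11090048 256.32915917] [286.0396981  245.65501742]
0.09 [285.67384188 277.17230476] [285.5878186  265.26121642]
```

View pics/wrist5z.png

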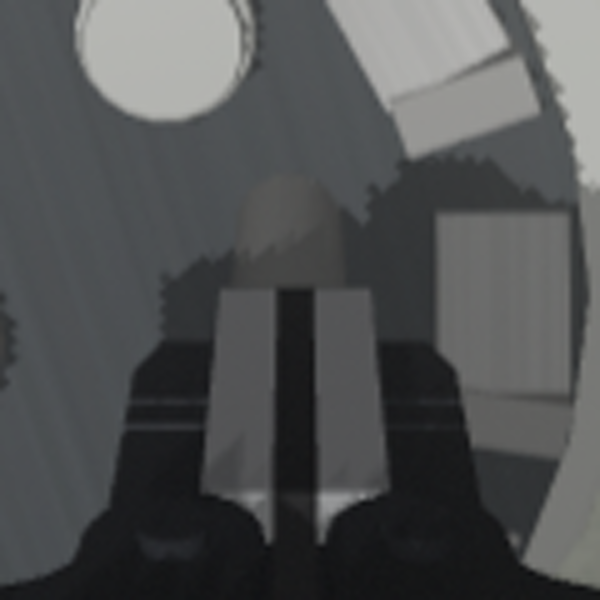

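The visible stub is the post's foot, at (286,240), where it was predicted, and the post is in line with the fingertip. Descending.

>>> jog_arm(targets=[{"tx": 0.05,"ty": 0,"tz": 0.5,"spin": 0},{"tx": 0,"ty": 0,"tz": 0.5,"spin": 0},{"tx": 0,"ty": 0,"tz": 0.4,"spin": 0},{"tx": 0,"ty": 0,"tz": 0.25,"spin": 0},{"tx": 0,"ty": 0,"tz": 0,"spin": 0}])

```text
clock: 8.05
tcp_pos: [0.6101, -0.078, 0.0705]
tool_rot: [-2.863, -1.29, 0.002]
force: [0.2, -0.2, -0.2]
width: 0.0002
```

Run:
```python
from h import *
togo(ch(.0665,.0014,.070))
im=env.capture("side")[120:240,200:360,::-1]
cv2.imwrite("pics/side6.png",cv2.resize(im,None,fx=5,fy=5,interpolation=cv2.INTER_CUBIC))
im=env.capture("scene")[160:270,170:310,::-1]
cv2.imwrite("pics/scene6.png",cv2.resize(im,None,fx=5,fy=5,interpolation=cv2.INTER_CUBIC))
```

```text
t 8.05 tcp [ 0.6101 -0.078   0.0705] toolx deg 48.52 tilt 0.09 F [ 0.19 -0.25 -0.17] w 0.0002
to [ 0.5787 -0.1135  0.07  ] units tx,ty,tz [-1.184e+00  1.000e-03  1.400e-02]
```

View pics/side6.png

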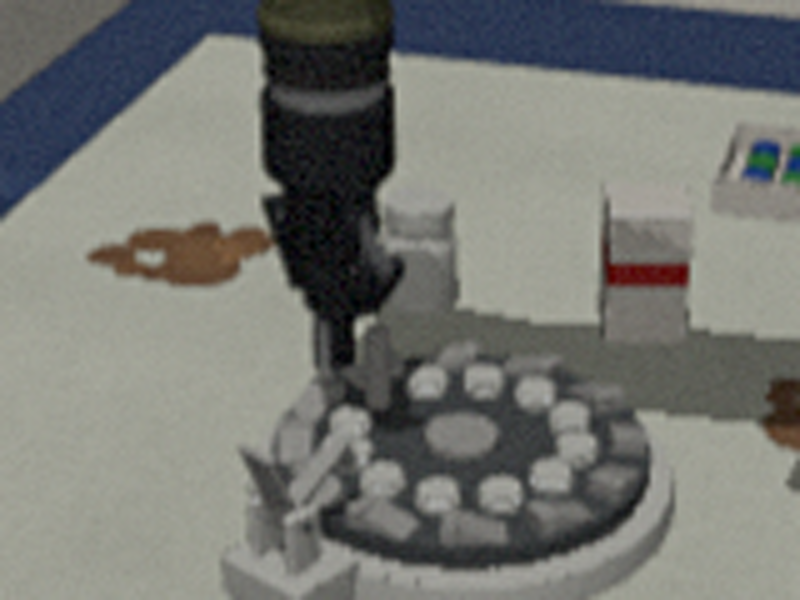

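View pics/scene6.png

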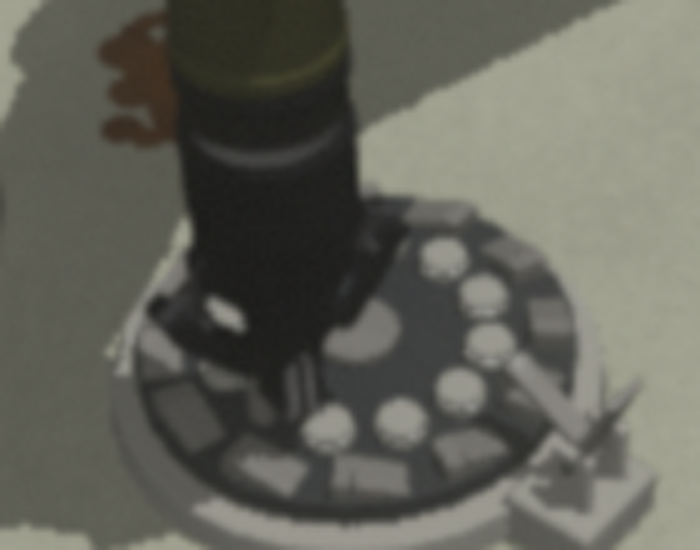

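The fingertip sits beside the post with a small gap. I'll push along the chord.

>>> jog_arm(targets=[{"tx": -0.15,"ty": 0,"tz": 0,"spin": 0},{"tx": -0.1,"ty": 0,"tz": 0,"spin": 0},{"tx": -0.1,"ty": 0,"tz": 0,"spin": 0},{"tx": -0.1,"ty": 0,"tz": 0,"spin": 0},{"tx": -0.1,"ty": 0,"tz": 0,"spin": 0}])

```text
clock: 8.78
tcp_pos: [0.5964, -0.0952, 0.0716]
tool_rot: [2.864, 1.29, 0.002]
force: [1.4, -0.4, 1.1]
width: 0.0
```

>>> jog_arm(targets=[{"tx": -0.15,"ty": 0,"tz": 0,"spin": 0},{"tx": -0.15,"ty": 0,"tz": 0,"spin": 0},{"tx": -0.15,"ty": 0,"tz": 0,"spin": 0},{"tx": -0.1,"ty": 0,"tz": 0,"spin": 0},{"tx": 0,"ty": 0,"tz": 0,"spin": 0}])

```text
clock: 9.4
tcp_pos: [0.5802, -0.1116, 0.071]
tool_rot: [-2.864, -1.289, 0.003]
force: [-0.5, 0.3, -0.6]
width: 0.0004
```

Run:
```python
from h import *
togo(ch(.0665,.0014,.070))
c=env.get_calibration("wrist");np.savez("w7.npz",**c)
cv2.imwrite("pics/wrist7.png",env.capture("wrist")[:,:,::-1])
```

```text
t 9.4 tcp [ 0.5802 -0.1116  0.071 ] toolx deg 48.46 tilt 0.11 F [-0.53  0.29 -0.62] w 0.0004
to [ 0.5787 -0.1135  0.07  ] units tx,ty,tz [-0.06   0.004  0.025]
```

View pics/wrist7.png

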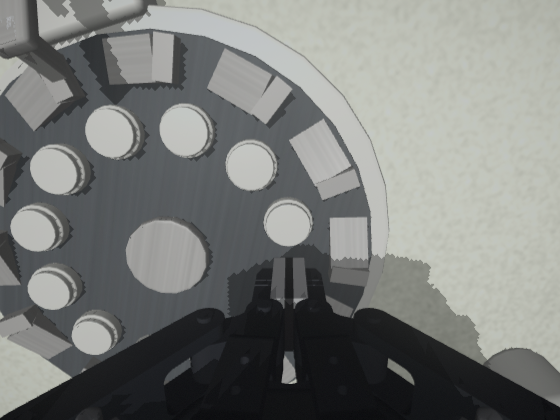

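The wheel has turned. The pots are clear in this view, at (288,221), (251,165), (187,131), (114,132), (59,169), (38,229), (53,288) and (95,334), so I'll measure the angle from them.

```bash
cat >> h.py <<'E'
def pots(W,f,thr=140,z=.048,lo=300):
    im=cv2.cvtColor(cv2.imread(f),cv2.COLOR_BGR2GRAY)
    n,l,s,cc=cv2.connectedComponentsWithStats((im>thr).astype(np.uint8));out=[]
    for i in range(1,n):
        p=plane(W,cc[i],z)[:2]-c0
        if s[i,4]>lo and .058<np.hypot(*p)<.078 and s[i,4]<4000: out.append((p+c0))
    return np.array(out)
E
python3 - <<'E'
from h import *
for w,f in(("w2","wrist2"),("w7","wrist7")):
    W=dict(np.load(w+".npz"));q=pots(W,f"pics/{f}.png")
    d=q-c0;print(f,np.round(np.hypot(*d.T)*1e3,1),np.round(np.degrees(np.arctan2(*d.T[::-1])),1))
    if len(q)>3:
        A=np.c_[2*q,np.ones(len(q))];x=np.linalg.lstsq(A,(q**2).sum(1),rcond=None)[0];ct=x[:2];d=q-ct
        print("fit",ct,np.sqrt(x[2]+ct@ct),np.round(np.degrees(np.arctan2(*d.T[::-1])),1))
E
```

```text
wrist2 [67.7 67.7 67.5 67.8 67.4 67.9 67.7 67.3 67.5 67.3 67.4] [  63.8   93.7   33.8  123.5    3.8  153.3 -176.8  -56.3 -146.7  -86.4
 -116.7]
fit [ 0.5278554  -0.07028568] 0.0675422917434289 [  63.6   93.5   33.5  123.5    3.6  153.4 -176.6  -56.3 -146.5  -86.3
 -116.5]
wrist7 [68.  69.1 69.6 66.6 69.2 65.5 64.5 64.2] [  62.6   33.4    4.6   92.4  -24.1  122.8  153.6 -175.3]
fit [ 0.53065539 -0.07049815] 0.06688215162891098 [  64.6   34.7    4.8   94.7  -25.   124.7  154.6 -175.5]
```

>>> jog_arm(targets=[{"tx": -0.04,"ty": 0,"tz": 0,"spin": 0},{"tx": 0,"ty": 0,"tz": 0,"spin": 0},{"tx": 0,"ty": 0,"tz": 0,"spin": 0},{"tx": 0.3,"ty": 0,"tz": 0,"spin": 0},{"tx": 0,"ty": 0,"tz": -0.5,"spin": 0}])

```text
clock: 10.07
tcp_pos: [0.5879, -0.1025, 0.0901]
tool_rot: [-2.862, -1.291, 0.003]
force: [-0.1, -0.3, 0.2]
width: 0.0001
```

>>> jog_arm(targets=[{"tx": 0,"ty": 0,"tz": -0.7,"spin": 0},{"tx": 0,"ty": 0,"tz": -0.8,"spin": 0},{"tx": 0,"ty": 0,"tz": 0,"spin": -1},{"tx": 0,"ty": 0,"tz": 0,"spin": -0.9},{"tx": 0,"ty": 0,"tz": 0,"spin": 0}])

```text
clock: 10.7
tcp_pos: [0.5888, -0.1031, 0.1515]
tool_rot: [2.669, 1.656, 0.001]
force: [0.1, -1.0, -0.0]
width: -0.0
```

Run:
```python
from h import *
togo(dp(0,.200,.150))
c=env.get_calibration("wrist");np.savez("w8.npz",**c)
cv2.imwrite("pics/wrist8.png",env.capture("wrist")[:,:,::-1])
W=c;q=pots(W,f"pics/wrist8.png")
A=np.c_[2*q,np.ones(len(q))];x=np.linalg.lstsq(A,(q**2).sum(1),rcond=None)[0];ct=x[:2];d=q-ct
print("fit",ct,np.sqrt(x[2]+ct@ct),np.round(np.degrees(np.arctan2(*d.T[::-1])),1))
```

```text
t 10.7 tcp [ 0.5888 -0.1031  0.1515] toolx deg 63.63 tilt 0.03 F [ 0.14 -0.95 -0.05] w -0.0
to [0.6176 0.1083 0.15  ] units tx,ty,tz [ 5.056 -1.704  0.037]
fit [ 0.52966881 -0.06950095] 0.06680007661139993 [  63.9   34.    94.3    4.   124.7  -25.9  154.9 -175.1 -145.1  -89.2
 -115.4]
```

View pics/wrist8.png

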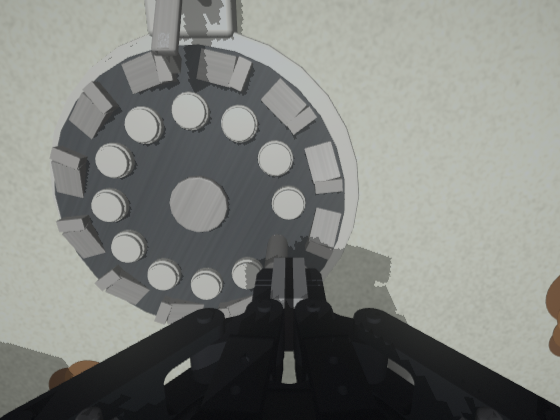

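The pots now read 4.0° mod 30° against 3.5° at the start, so the wheel is one notch back within about 0.5°. Now to the outer side of the thumb-piece.

>>> jog_arm(targets=[{"tx": 1,"ty": -0.35,"tz": 0,"spin": 0},{"tx": 1,"ty": -0.35,"tz": 0,"spin": 0},{"tx": 1,"ty": -0.35,"tz": 0,"spin": 0},{"tx": 1,"ty": -0.35,"tz": 0,"spin": 0},{"tx": 1,"ty": -0.3,"tz": 0,"spin": 0}])

```text
clock: 11.38
tcp_pos: [0.616, 0.1075, 0.1512]
tool_rot: [2.67, 1.655, -0.0]
force: [-1.1, -1.3, 0.3]
width: 0.0004
```

>>> jog_arm(targets=[{"tx": 0,"ty": 0,"tz": 0,"spin": 0},{"tx": 0,"ty": 0,"tz": 0.5,"spin": 0},{"tx": 0,"ty": 0,"tz": 0.5,"spin": 0},{"tx": 0,"ty": 0,"tz": 0.4,"spin": 0},{"tx": 0,"ty": 0,"tz": 0,"spin": 0}])

```text
clock: 12.0
tcp_pos: [0.6146, 0.1051, 0.0938]
tool_rot: [-2.669, -1.655, 0.005]
force: [0.7, -0.7, -0.0]
width: -0.0
```

Run:
```python
from h import *
togo(dp(0,.1535,.092))
im=env.capture("side")[120:240,180:340,::-1]
cv2.imwrite("pics/side9.png",cv2.resize(im,None,fx=5,fy=5,interpolation=cv2.INTER_CUBIC))
im=env.capture("scene")[160:270,210:350,::-1]
cv2.imwrite("pics/scene9.png",cv2.resize(im,None,fx=5,fy=5,interpolation=cv2.INTER_CUBIC))
```

```text
t 12.0 tcp [0.6146 0.1051 0.0938] toolx deg 63.62 tilt 0.19 F [ 0.71 -0.72 -0.02] w -0.0
to [0.5967 0.0668 0.092 ] units tx,ty,tz [-1.057  0.024  0.046]
```

View pics/side9.png

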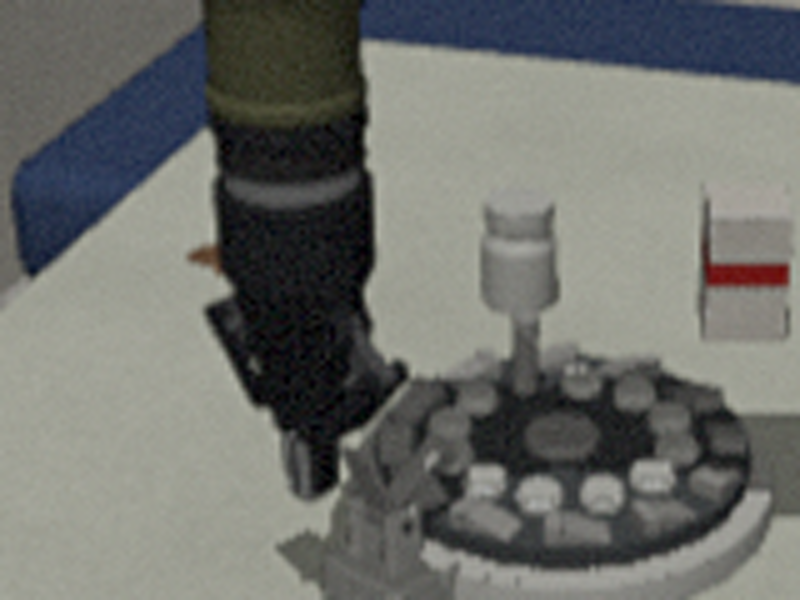

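View pics/scene9.png

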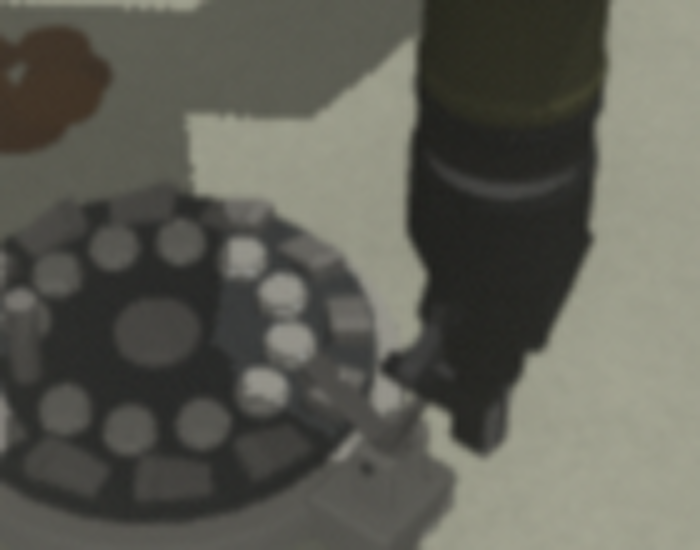

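The fingertip is outside the thumb-piece with a clear gap. I'll push toward the wheel in small steps.

>>> jog_arm(targets=[{"tx": -0.2,"ty": 0,"tz": 0.05,"spin": 0},{"tx": -0.15,"ty": 0,"tz": 0,"spin": 0},{"tx": -0.15,"ty": 0,"tz": 0,"spin": 0},{"tx": -0.15,"ty": 0,"tz": 0,"spin": 0},{"tx": -0.1,"ty": 0,"tz": 0,"spin": 0}])

```text
clock: 12.72
tcp_pos: [0.6028, 0.0786, 0.0936]
tool_rot: [2.669, 1.657, 0.001]
force: [0.3, -0.0, 0.6]
width: -0.0001
```

>>> jog_arm(targets=[{"tx": -0.1,"ty": 0,"tz": 0,"spin": 0},{"tx": -0.1,"ty": 0,"tz": 0,"spin": 0},{"tx": -0.05,"ty": 0,"tz": 0,"spin": 0},{"tx": 0,"ty": 0,"tz": 0,"spin": 0},{"tx": 0,"ty": 0,"tz": 0,"spin": 0}])

```text
clock: 13.35
tcp_pos: [0.5978, 0.0699, 0.093]
tool_rot: [-2.669, -1.658, 0.001]
force: [0.4, -0.3, 0.1]
width: -0.0004
```

Run:
```python
from h import *
togo(dp(0,.1535,.092))
im=env.capture("side")[120:240,180:340,::-1]
cv2.imwrite("pics/side10.png",cv2.resize(im,None,fx=5,fy=5,interpolation=cv2.INTER_CUBIC))
im=env.capture("scene")[180:280,220:340,::-1]
cv2.imwrite("pics/scene10.png",cv2.resize(im,None,fx=6,fy=6,interpolation=cv2.INTER_CUBIC))
```

```text
t 13.35 tcp [0.5978 0.0699 0.093 ] toolx deg 63.69 tilt 0.05 F [ 0.43 -0.3   0.13] w -0.0004
to [0.5967 0.0668 0.092 ] units tx,ty,tz [-0.082  0.01   0.026]
```

View pics/side10.png

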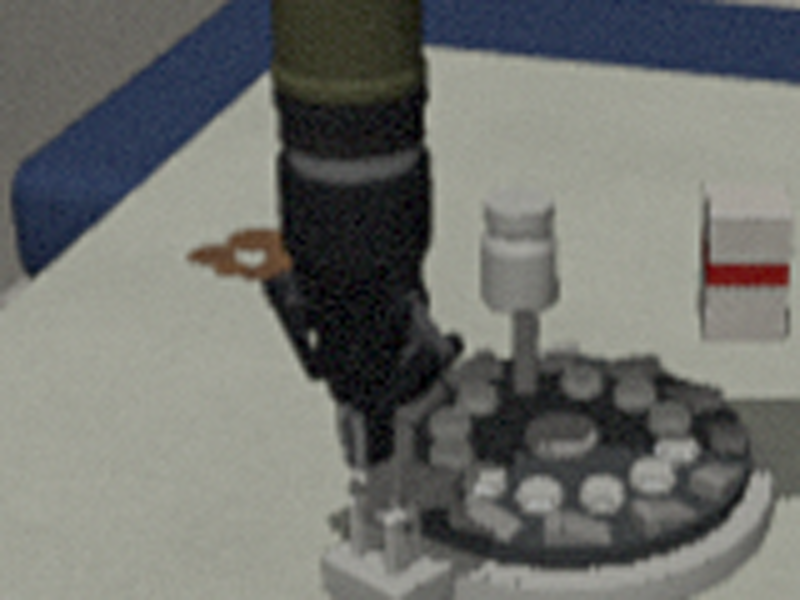

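View pics/scene10.png

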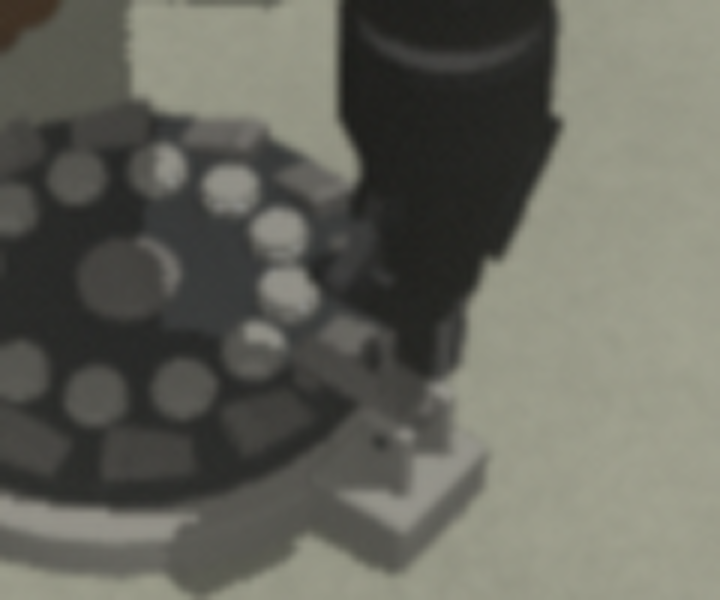

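Nearly down now. I'll continue in small steps and watch the force.

>>> jog_arm(targets=[{"tx": -0.03,"ty": 0,"tz": 0,"spin": 0},{"tx": -0.03,"ty": 0,"tz": 0,"spin": 0},{"tx": -0.03,"ty": 0,"tz": 0,"spin": 0},{"tx": 0,"ty": 0,"tz": 0,"spin": 0},{"tx": 0,"ty": 0,"tz": 0,"spin": 0}])

```text
clock: 14.08
tcp_pos: [0.5968, 0.0673, 0.0933]
tool_rot: [-2.668, -1.658, -0.001]
force: [1.1, 3.6, -1.8]
width: 0.0004
```

Run:
```python
from h import *
for i in range(1):togo(dp(0,.1535,.092))
im=env.capture("scene")[180:280,220:340,::-1]
cv2.imwrite("pics/scene11.png",cv2.resize(im,None,fx=6,fy=6,interpolation=cv2.INTER_CUBIC))
st()
```

```text
t 14.07 tcp [0.5968 0.0673 0.0933] toolx deg 63.71 tilt 0.06 F [ 1.15  3.63 -1.79] w 0.0004
to [0.5967 0.0668 0.092 ] units tx,ty,tz [-0.013  0.005  0.031]
t 14.12 tcp [0.5968 0.0673 0.0933] toolx deg 63.71 tilt 0.06 F [ 1.76  3.05 -2.69] w -0.0001
```

View pics/scene11.png

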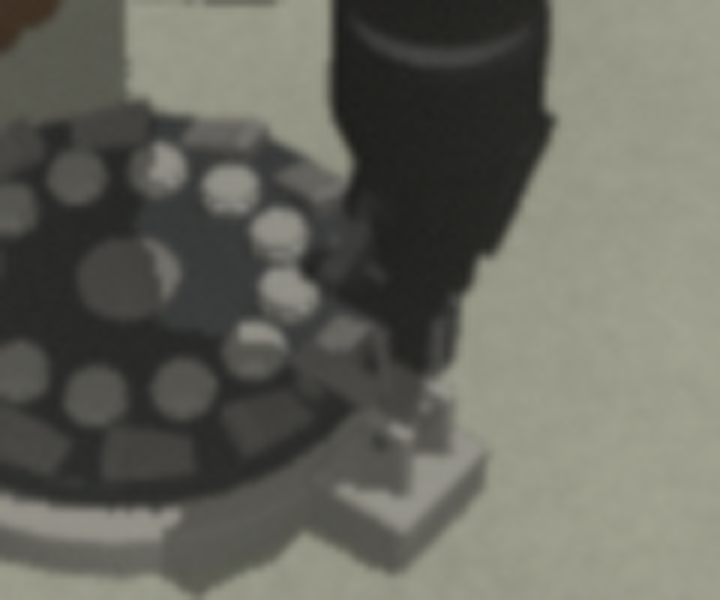

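>>> jog_arm(targets=[{"tx": -0.02,"ty": 0,"tz": 0,"spin": 0},{"tx": -0.02,"ty": 0,"tz": 0,"spin": 0},{"tx": 0,"ty": 0,"tz": 0,"spin": 0},{"tx": 0,"ty": 0,"tz": 0,"spin": 0},{"tx": 0,"ty": 0,"tz": 0,"spin": 0}])

```text
clock: 14.75
tcp_pos: [0.5967, 0.0671, 0.0933]
tool_rot: [-2.666, -1.658, -0.005]
force: [2.6, 7.2, -4.0]
width: 0.0001
```

Run:
```python
from h import *
p,R=st(); print((p[:2]-c0)@ey)
```

```text
t 14.75 tcp [0.5967 0.0671 0.0933] toolx deg 63.75 tilt 0.22 F [ 2.59  7.21 -4.01] w 0.0001
0.15378556445333166
```

The force has climbed to 8 N with no further motion at r = 153.8 mm. I predicted about 154 for home and about 161 if the nose were on a tooth, so this is the seat. I'll retreat and verify.

>>> jog_arm(targets=[{"tx": 0.3,"ty": 0,"tz": 0,"spin": 0},{"tx": 0.3,"ty": 0,"tz": 0,"spin": 0},{"tx": 0,"ty": 0,"tz": -0.8,"spin": 0},{"tx": 0,"ty": 0,"tz": -1,"spin": 0},{"tx": 0,"ty": 0,"tz": -1,"spin": 0}])

```text
clock: 15.38
tcp_pos: [0.6065, 0.0869, 0.2064]
tool_rot: [2.668, 1.657, -0.002]
force: [-0.0, -0.1, 0.5]
width: -0.0003
```

Run:
```python
from h import *
togo([0.49,-0.10,0.255])
```

```text
t 15.38 tcp [0.6065 0.0869 0.2064] toolx deg 63.7 tilt 0.08 F [-0.02 -0.14  0.54] w -0.0003
to [ 0.49  -0.1    0.255] units tx,ty,tz [-5.479 -0.54  -1.208]
```

>>> jog_arm(targets=[{"tx": -1,"ty": 0,"tz": -0.6,"spin": 0},{"tx": -1,"ty": 0,"tz": -0.6,"spin": 0},{"tx": -1,"ty": 0,"tz": 0,"spin": 0},{"tx": -1,"ty": 0,"tz": 0,"spin": 0},{"tx": -1,"ty": 0,"tz": 0,"spin": 0}])

```text
clock: 16.0
tcp_pos: [0.5174, -0.0936, 0.2536]
tool_rot: [2.668, 1.657, -0.001]
force: [0.6, -0.4, -0.2]
width: 0.0002
```

>>> jog_arm(targets=[{"tx": 0,"ty": -1,"tz": 0,"spin": 0},{"tx": 0,"ty": 0,"tz": 0,"spin": 0},{"tx": 0,"ty": 0,"tz": 0,"spin": 0},{"tx": 0,"ty": 0,"tz": 0,"spin": 0},{"tx": 0,"ty": 0,"tz": 0,"spin": 0}])

```text
clock: 16.62
tcp_pos: [0.4828, -0.0747, 0.2532]
tool_rot: [2.668, 1.658, -0.0]
force: [0.3, 0.0, -0.7]
width: 0.0001
```

Run:
```python
from h import *
st()
c=env.get_calibration("wrist")
cv2.imwrite("pics/wrist12.png",env.capture("wrist")[:,:,::-1])
q=pots(c,"pics/wrist12.png")
A=np.c_[2*q,np.ones(len(q))];x=np.linalg.lstsq(A,(q**2).sum(1),rcond=None)[0];ct=x[:2];d=q-ct
print("fit",ct,np.round(np.degrees(np.arctan2(*d.T[::-1])),1))
for j in(0,.1,.2):
    print(j,[np.round(proj(c,dp(0,.147+y,.058+z))).tolist() for y,z in((50*np.sin(j-.175)/1e3,50*np.cos(j-.175)/1e3),(-.055*np.cos(j)-.003*np.sin(j),.055*np.sin(j)+.003*np.cos(j)))])
    for n in C: print(n,[np.round(proj(C[n],dp(0,.147+y,.058+z)),1).tolist() for y,z in((50*np.sin(j-.175)/1e3,50*np.cos(j-.175)/1e3),(-.055*np.cos(j)-.003*np.sin(j),.055*np.sin(j)+.003*np.cos(j)))])
a=env.capture("side")[:,:,::-1];cv2.imwrite("pics/side12f.png",a)
a=a[150:260,220:350];cv2.imwrite("pics/side12.png",cv2.resize(a,None,fx=5,fy=5,interpolation=cv2.INTER_CUBIC))
b=env.capture("scene")[:,:,::-1];cv2.imwrite("pics/scene12f.png",b)
for n in("scene","side"):
    a0=cv2.imread(f"pics/{n}0.png");a1=cv2.imread(f"pics/{n}12f.png")
    for nm,(u,v) in dict(carton=(156,192),jar=(135,238),bottle=(420,263)).items() if n=="scene" else dict(carton=(328,173),jar=(284,171),bottle=(220,308)).items():
        t=a0[v-22:v+22,u-18:u+18]; r=cv2.matchTemplate(a1[v-40:v+40,u-36:u+36],t,cv2.TM_CCOEFF_NORMED);_,m,_,l=cv2.minMaxLoc(r);print(n,nm,"shift px",l[0]-18,l[1]-18,round(m,3))
```

```text
t 16.62 tcp [ 0.4828 -0.0747  0.2532] toolx deg 63.71 tilt 0.01 F [ 0.32  0.04 -0.73] w 0.0001
fit [ 0.52828962 -0.07004364] [  64.3   94.4   34.5    4.5  124.4  -25.5  154.4 -175.6 -145.6  -85.5
 -115.4]
0 [[343.0, -23.0], [333.0, 55.0]]
scene [[284.8, 233.2], [269.2, 237.9]]
side [[258.6, 204.7], [271.1, 212.9]]
0.1 [[344.0, -32.0], [333.0, 54.0]]
scene [[286.6, 234.0], [269.2, 236.3]]
side [[257.2, 205.2], [271.1, 211.2]]
0.2 [[344.0, -40.0], [334.0, 53.0]]
scene [[288.3, 235.0], [269.3, 234.8]]
side [[255.9, 205.9], [270.9, 209.6]]
scene carton shift px 5 -13 0.697
scene jar shift px 0 0 0.939
scene bottle shift px 0 0 1.0
side carton shift px 0 0 0.64
side jar shift px 0 0 0.824
side bottle shift px 0 0 0.995
```

View pics/wrist12.png

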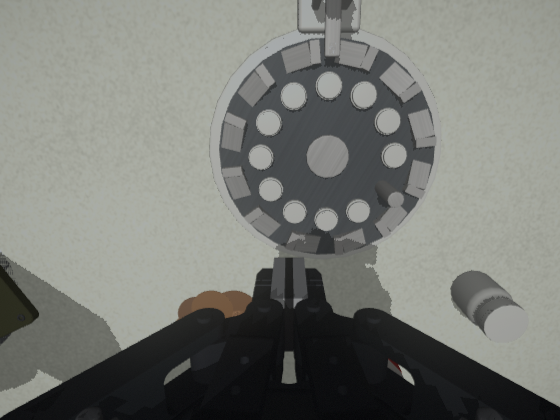

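View pics/side12.png

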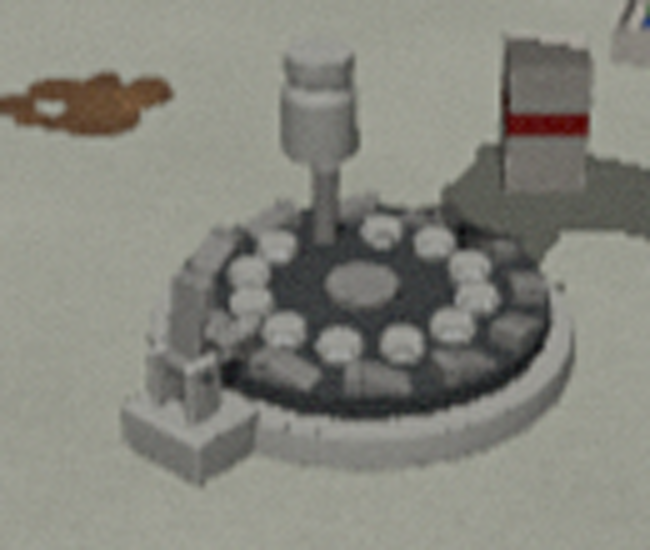

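```bash
python3 - <<'E'
import cv2,numpy as np
a=cv2.imread("pics/side0.png",0).astype(np.float32);b=cv2.imread("pics/side12f.png",0).astype(np.float32)
for n,(u0,u1,v0,v1) in dict(thumb=(250,268,200,225),block=(244,266,220,245)).items():
    A=a[v0:v1,u0:u1];B=b[v0:v1,u0:u1];print(n,"mean abs diff",np.abs(A-B).mean(),"shift",cv2.phaseCorrelate(A,B))
E
python3 - <<'E'
from workcell import env
env.job_done(); print("done",env.observe()["clock"])
E
```

```text
thumb mean abs diff 3.8844445 shift ((0.03455462143307386, 0.828975390525521), 0.9730867963367038)
block mean abs diff 3.090909 shift ((-0.1297708589506268, 0.5455819883877773), 1.0129710531234741)
the job is handed in; nothing more can be done
the job is handed in; nothing more can be done
```

The job is handed in at about 17 s of the 54 s. The pawl was tipped up with the shut fingertip and the post pushed along a chord. The pawl was then pushed back down until it stopped.

- **Pawl up:** the wrist view taken afterwards put it at about 0.55 rad.
- **Wheel:** the pots in the last wrist view put it about 29° back from its start, roughly 0.51 rad against the 0.524 target.
- **Pawl home:** the force rose to about 8 N with no further motion, at the position expected for home and about 7 mm short of where it would stop on a tooth. The bar end in the wrist view also fits joint 0. In the side view the thumb-piece looks as it did at the start: about 0.03 px sideways, and 0.8 px vertically against 0.5 px for the fixed block beside it.
- **Forces:** the highest reading at the end of any move was about 8.7 N.
- **Bottle and jar:** both showed no image shift in either view.
- **Carton:** the side view showed no shift. In the scene view the match was unreliable: it gave a shift of (5, −13) px with a score of only 0.70. I put that down to the arm's shadow or body over the carton, because the carton stands in the same place in the side picture, in shadow. I did not look at the scene picture again.
- **Not measured:** I did not measure the wheel's lift directly. Nothing pushed it upward, and it looked seated in the last views.

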